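# Hold the glass check cell in the syrup colour tester

## Task

Do the daily lamp check of the syrup colour tester: take the tall glass check cell out of its rack, with a light grip on its two frosted faces only (no finger on the clear faces), and hold it upright in the tester's open gap, with the middle of its clear window centred on the light path and its clear faces squarely towards the two ports. Do not bump the tester or disturb the short cell or anything else on the counter, and finish while still holding the cell steady there in the air, clear of the tester: do not put it down or let go.

Things in the scene. Friction and masses are not known exactly. Their poses are not given: they have to be found in the camera images.
- cell: Tall check cell: solid glass block, 90 mm tall, 24 mm along its x, 40 mm along its y, 0.16 to 0.21 kg. Its narrow faces (y = +-20 mm) are pale frosted plates, 24 mm wide, 5 mm thick, full height: grip across these. The light must pass along its x, either way round. The glass is crushed if both fingers' forces on it add up to over 80 N (40 N of grip). Origin: centre of the underside, z up.
- cell_window: The clear amber glass of the tall cell, fixed between its frosted plates: 20 x 30 x 90 mm. Its two broad clear faces (x = +-10 mm, 30 mm wide, recessed 2 mm behind the plates' edges) must never be touched by the robot. Origin: middle of the window, 45 mm above the cell's underside; axes as the cell's.
- short_cell: The short check cell, in the other socket: the same shape but 60 mm tall; leave it. Origin at the centre of its underside.
- rack: Fixed steel rack, 160 mm along its x, 70 mm along its y, 26 mm tall; two sockets 28 x 44 mm, 18 mm deep (floor 8 mm above the counter) at x = -40 and +40 mm. Either may hold the tall cell, loosely (2 mm of play each side), the cell's x along the rack's x within a few degrees. Origin: centre of the underside.
- tester: Fixed colour tester: base plate 110 mm along its x, 250 mm along y, 15 mm thick; on it two housings, tops 105 mm above the counter, 100 mm along x: lamp house at +y, viewing head at -y (eyepiece to y = -149 mm). Between them a gap 70 mm wide along y, open above and at both x sides, a round port on each inner face. Origin: centre of the underside.
- tester_beam (a point): Middle of the gap on the light path, 75 mm above the counter; the light runs along this frame's y from port to port (14 mm wide beam). Same axes as the tester.
- shaker: Lidded glass jar, 60 mm across, 130 mm tall; origin at the centre of its underside; a bystander.
- bowl: Steel bowl, 120 mm across, 50 mm tall; origin at the centre of its underside; a bystander.
- mug: White mug, 80 mm across, 90 mm tall, handle to its +y; origin at the centre of its underside; a bystander.
- brush: Pastry brush lying along its x; origin near its middle; a bystander.
- spatula: Spatula lying along its x; origin near its middle; a bystander.
- spit: Wooden baking roller lying along its x, 52 mm thick, 280 mm long; origin under its middle; a bystander.
- block: Cork block 50 x 50 x 30 mm; origin at the centre of its underside; a bystander.
Things that resemble listed ones, but are neither listed nor needed, are in the scene too. Leave any green or purple look-alike of the cell alone.

How it is judged (in metres and radians):
On the way, in this order (a step that is already met when the one before it is completed fails the run):
1. the tall cell is lifted clear of the rack, held by the frosted faces (height (world z) of cell above 0.035 m and contact force between the fingers and cell above 2 N and contact force between cell and rack below 0.1 N and contact force between the fingers and cell_window below 0.3 N), for 0.2 s.
2. the cell is held in the light path, window centred and square to the beam (x of cell_window in the frame of tester_beam between -0.007 and 0.007 m and y of cell_window in the frame of tester_beam between -0.015 and 0.015 m and z of cell_window in the frame of tester_beam between -0.01 and 0.01 m and angle between the x axis of cell and the y axis of tester_beam, either way round below 0.12 rad and angle between cell's own z axis and vertical below 0.12 rad and linear speed of cell below 0.02 m/s and angular speed of cell below 0.2 rad/s and contact force between the fingers and cell above 2 N and contact force between the fingers and cell_window below 0.3 N and contact force between cell and tester below 0.1 N and contact force between cell and rack below 0.1 N and height (world z) of cell above 0.018 m), for 0.5 s.
At the end, for the whole second after the job is handed in: The fingers hold the tall cell in the gap, upright and square to the beam within 7 degrees, window centre within 7 mm sideways and 10 mm in height of the light path and 15 mm of mid-gap, steady, touching nothing but the fingers; bystanders within 20 mm of their starts (all of step 2 and distance of each of short_cell, shaker, bowl, mug, brush, spatula, spit, block from where it was at the start of the episode below 0.02 m); the arm keeps its last pose, push and grip.
It fails at once if a finger or the arm touches the clear faces of the tall cell (contact force between any of the fingers, the arm and cell_window above 0.5 N).
It fails at once if the cell is squeezed with more than 80 N (sum over both fingers) (contact force between the fingers and cell above 80 N).
It fails at once if the tester is bumped with more than 5 N (contact force between any of the fingers, the arm, cell and tester above 5 N).
It fails at once if the short cell or a bystander is moved more than 20 mm (not (distance of each of short_cell, shaker, bowl, mug, brush, spatula, spit, block from where it was at the start of the episode below 0.02 m)).
It also fails if it takes over 40 s, if anything falls off the work surface, if the arm or the gripper's body presses on something with over 40 N, if the wrist force passes 120 N, or if a joint passes its speed limit or range.

## Robot

A 6-joint arm with a two-finger parallel gripper is mounted at the origin on the work surface. World frame = base frame: x ahead of the robot, y to its left, z up, the work surface at z = 0. Lengths are in m, angles in degrees, forces in N, time in s.
With the tool pointing down it reaches from about 0.275 to 0.825 m from the base axis. Payload 4.9 kg.
Tool frame: the origin (TCP) lies on the centre line of the jaws, within the pads' length; the fingertips stand 8 mm ahead of it and the grasp point (between the pads) lies 11 mm behind it (env.tip_extent is the distance from the TCP to the fingertips, in m); z points along the fingers, y is the direction in which the jaws open and shut (so a half turn about z gives the same grasp; the last joint's range is limited). The gripper opens to 85 mm and grips with 20 to 120 N. Pads are 22 mm wide; open, the fingers measure 114 mm over their backs; the gripper's body (76 mm by 85 mm) begins 54 mm behind the grasp point. The pads swing forward as they close: fully open they stand 13 mm farther back than shut.
Start: joints at [65.821, 18.69, -11.035, 60.275, 0, 82.311], TCP at [0.156, 0.527, 0.213] pointing down, gripper open.
Joint ranges: [-152.03, 152.03], [-55.5, 102.48], [-74.3, 77.21], [-110.64, 120.58], [-84.22, 78.4], [-180, 180]. Speed limits (degrees/s): [147.25, 147.25, 180, 180, 180, 180].

## Interface

Orientations are given as a 3x3 rotation matrix whose columns are the frame's x, y, z axes.
In Python, from plant import env, vision, job_done gives the robot as it stands.
- The arm moves only by the shell command python3 -m creep 'ROWS' [FORCE]. ROWS is JSON, a list of rows, each a list of 3 entries, a list of its own where there are three numbers: the shift along the world's x, y, z in m, then the turn, a rotation vector about the world's x, y, z in rad, then the opening, from 0 (shut) to 1 (fully open). A call has exactly 8 rows; each row shifts and turns the pose as measured when the row begins; what a row does not reach is not made up. A row lasts 1/8 s, in which the tool goes at most 62.5 mm and 10.7 degrees, less where a joint would pass 70% of its speed; a pose out of reach is approached as far as the arm can. A call is refused whole if a number of a shift passes 0.0625 or a number of a turn 0.188, either way. A call with a gripper value outside its range is refused whole. The fingers move at their own pace and stop on an object; FORCE is the grip in N (left out, the last holds). Time passes only in rows, so rows that do not move let the fingers close, or fill a call up. It gives the time, the measured TCP pose, the force and the opening at its end, in the units of the state.
- env.sense(): the state, without advancing time (a new reading comes with each control period).
- vision.get_image(name): name is "scene" or "top" or "wrist"; returns a dict with "img" (480x640x3 uint8, red, green, blue), "camera_matrix" (3x3 intrinsics, pixels), "distortion" ([k1, k2, p1, p2, k3] as OpenCV has them; the pictures are not rectified), "R" (3x3) and "t" (3): a world point X has camera coordinates R X + t. Camera axes: x right, y down, z forward; pixel columns grow to the right and rows downward; lengths in m; the calibration is good to about 2 mm. A picture is of the moment at which its call begins. There is no depth.
- job_done(): hands the job in, once; it reports no verdict.
The state is a dict: "t": time; "joint_positions": joint angles; "dq": joint speeds; "effort": joint torques, N m; "position": TCP position; "tool_rot": TCP orientation; "ft_force": force on the tool from outside, world axes, zero at the start; "ft_torque": the same for the moment, N m; "opening": finger opening in m.
Only numpy, scipy, OpenCV 4.12 (cv2) and the standard library are available. Lean on these libraries where they do the work, as an engineer would, in place of code of your own. Each camera call takes 0.05 s, during which the arm holds its last target. There are 200 camera calls.

## Working session

There is one attempt and no reset: what is moved stays moved. The work goes in short steps, Python scripts to look and compute and a shell command to move; the robot and the scene stay as the last step left them, time stands still between calls to the robot, and variables do not carry over. Pictures are saved under pics/ and viewed, about 8 in all and at most 12, crops included, and the job is handed in when it is done.

```bash
mkdir -p pics; ls
python3 - <<'E'
from plant import env, vision
import cv2,pickle
d={}
for n in("scene","top","wrist"):
    d[n]=vision.get_image(n); cv2.imwrite(f"pics/{n}0.png",d[n]["img"][:,:,::-1])
    print(n,(-d[n]["R"].T@d[n]["t"]).round(3),d[n]["camera_matrix"].round(1).tolist(),d[n]["distortion"])
pickle.dump(d,open("d0.pkl","wb"))
s=env.sense();print(s["t"],s["position"],s["tool_rot"],s["opening"],s["ft_force"])
E
```

```text
pics
scene [1.078 0.326 0.846] [[490.9, 0.0, 323.1], [0.0, 490.9, 249.0], [0.0, 0.0, 1.0]] [0.02762411 0.         0.         0.         0.        ]
top [0.367 0.019 1.178] [[434.4, 0.0, 318.7], [0.0, 434.4, 241.5], [0.0, 0.0, 1.0]] [-0.02186498  0.          0.          0.          0.        ]
wrist [0.09  0.547 0.373] [[346.0, 0.0, 323.8], [0.0, 346.0, 238.7], [0.0, 0.0, 1.0]] [-0.01468327  0.          0.          0.          0.        ]
0.15 [0.15592289 0.52695631 0.2125818 ] [[-9.58858894e-01  2.83882646e-01 -5.13919524e-04]
 [ 2.83883073e-01  9.58858128e-01 -1.22143941e-03]
 [ 1.46030461e-04 -1.31708110e-03 -9.99999122e-01]] 0.08540975975583684 [-0.44409036  0.35755708 -1.05661142]
```

View pics/top0.png

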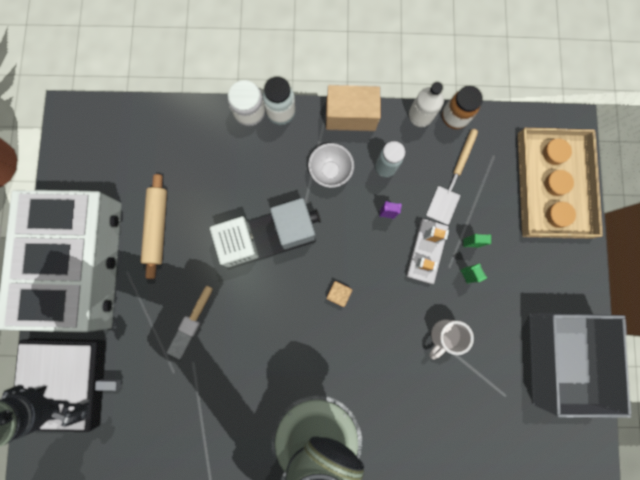

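View pics/scene0.png

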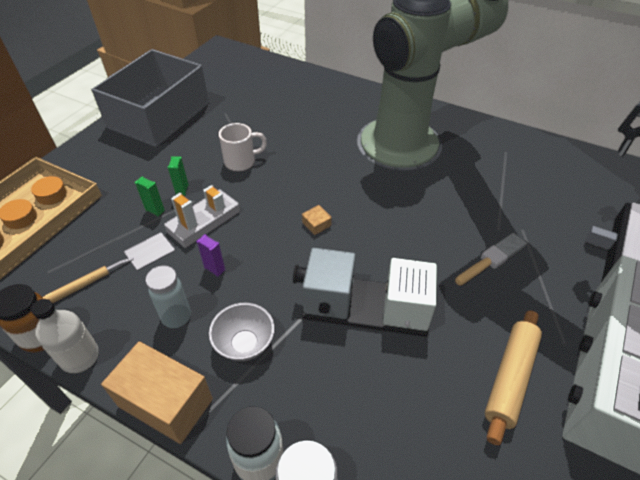

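The top view shows the rack at (428,252) with cells at (438,234) and (427,264), and the tester at about (265,232) with its lamp house on the left. Candidates for the tall cell in the scene view:
- (183,211): amber and frosted, in the rack, taller.
- (213,198): amber, in the rack, shorter.
- (148,196) and (178,175): green look-alikes.
- (210,256): purple look-alike.

I choose (183,211), which is (438,234) in the top view, and check it in a close crop.

Run:
```python
import cv2,pickle,numpy as np
d=pickle.load(open("d0.pkl","rb"))
def crop(n,x,y,w,h,s):
    c=cv2.resize(d[n]["img"][y:y+h,x:x+w,::-1],None,fx=s,fy=s,interpolation=cv2.INTER_CUBIC)
    for i in range(0,w,10):
        cv2.line(c,(i*s,0),(i*s,5 if i%50 else 14),(0,255,255),1)
        if i%20==0: cv2.putText(c,str(x+i),(i*s,24),0,.4,(0,255,255),1)
    for i in range(0,h,10):
        cv2.line(c,(0,i*s),(5,i*s),(0,255,255),1)
        if i%20==0: cv2.putText(c,str(y+i),(6,i*s+4),0,.4,(0,255,255),1)
    return c
a=crop("scene",155,175,90,75,4); b=crop("top",400,210,60,75,4)
t=crop("top",200,185,130,90,4);
c=np.zeros((600,800,3),np.uint8); 
a=cv2.resize(a,None,fx=1,fy=1)
c[:300,:360]=a; c[:300,370:610]=b; 
s=crop("scene",280,240,170,95,2); c[310:500,:340]=s
c[300:600,345:800]=t[:300,:455] if t.shape[1]>455 else 0
cv2.imwrite("pics/c1.png",c)
```

```text
(no output)
```

View pics/c1.png

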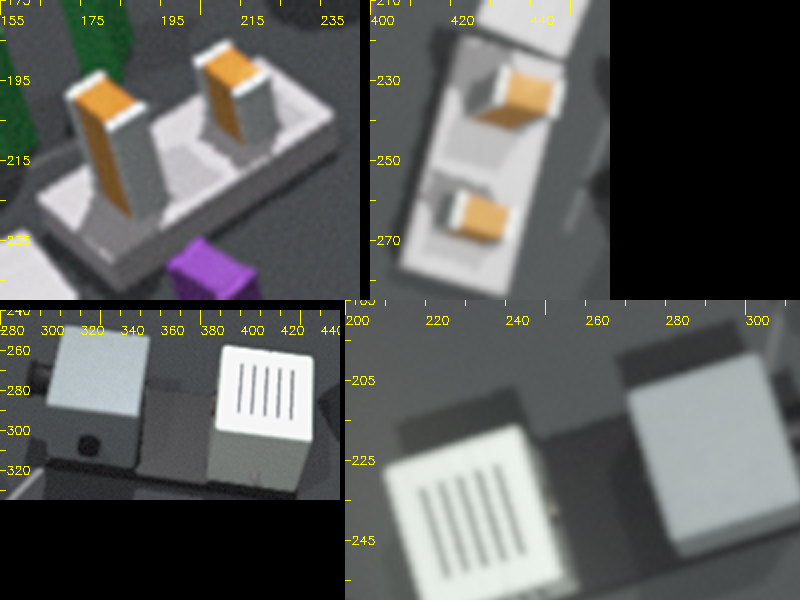

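The crop confirms it: the cell in the rack's far socket, (183,211) in scene and (438,234) in top, is clearly the taller one. Next I fit the poses of the tester, rack and cell.

```bash
cat > h.py <<'E'
import cv2,numpy as np
from scipy.optimize import least_squares
def proj(c,P):
    return cv2.projectPoints(np.array(P,float),cv2.Rodrigues(np.array(c["R"]))[0],np.array(c["t"]),np.array(c["camera_matrix"]),np.array(c["distortion"]))[0][:,0]
def place(p,L):
    c,s=np.cos(p[2]),np.sin(p[2]); L=np.array(L,float)
    return np.c_[p[0]+c*L[:,0]-s*L[:,1],p[1]+s*L[:,0]+c*L[:,1],L[:,2]]
def ray(c,uv,z):
    q=cv2.undistortPoints(np.array([[uv]],float),np.array(c["camera_matrix"]),np.array(c["distortion"]))[0,0]
    R=np.array(c["R"]);o=-R.T@np.array(c["t"]);d=R.T@np.array([*q,1]);return o+d*(z-o[2])/d[2]
E
python3 - <<'E'
from h import *
import pickle
d=pickle.load(open("d0.pkl","rb"))
def fit(obs,x0,name):
    f=lambda p:np.concatenate([(proj(d[n],place(p,[[v(p) if callable(v) else v for v in l] for l,_ in o]))-[u for _,u in o]).ravel() for n,o in obs.items()])
    for only in list(obs)+[None]:
        ob=obs if only is None else {only:obs[only]}
        f=lambda p:np.concatenate([(proj(d[n],place(p,[[v(p) if callable(v) else v for v in l] for l,_ in o]))-[u for _,u in o]).ravel() for n,o in ob.items()])
        r=least_squares(f,x0,loss="soft_l1"); print(name,only,r.x.round(4),"yaw",np.degrees(r.x[2]).round(1),"rms",np.sqrt((r.fun**2).mean()).round(2))
    print(r.fun.reshape(-1,2).round(1).tolist())
op=lambda p:p[3]; om=lambda p:-p[4]; z=.105
fit({"top":[((.05,op,z),(210,226.2)),((.05,.035,z),(243.7,217)),((-.05,.035,z),(253.7,253.7)),((.05,-.035,z),(270.7,208.2)),((.05,om,z),(302.5,198.7)),((-.05,om,z),(313.7,235)),((-.05,-.035,z),(283.2,245.5))],
"scene":[((-.05,om,z),(311,249)),((-.05,-.035,z),(354,253)),((.05,-.035,z),(349,292)),((.05,om,z),(304.5,287.5)),((-.05,.035,z),(392,258)),((-.05,op,z),(436,263.5)),((.05,op,z),(436,305)),((.05,.035,z),(389,301))]},[.4,.15,.3,.12,.12],"tester")
z=.026
fit({"top":[((.08,.035,z),(422.5,220)),((.08,-.035,z),(448,225.5)),((-.08,-.035,z),(433.7,284.2)),((-.08,.035,z),(407,276))],
"scene":[((.08,-.035,z),(164.5,224.2)),((.08,.035,z),(185,242)),((-.08,.035,z),(238.5,203.2)),((-.08,-.035,z),(220.5,189.2))]},[.4,-.3,-.3],"rack")
z=.098
fit({"scene":[((.012,-.02,z),(172,198)),((-.012,-.02,z),(179.7,193)),((-.012,.02,z),(191.7,201)),((.012,.02,z),(182.2,206.7))]},[.4,-.3,-.3],"cell")
for u in[(466,236),(463,274),(402,210),(440,222)]:print(u,ray(d["top"],u,.05 if u[0]!=440 else 0).round(3))
E
```

```text
tester top [0.5343 0.1455 0.323  0.1224 0.1184] yaw 18.5 rms 0.59
tester scene [0.5358 0.1494 0.3438 0.1215 0.1211] yaw 19.7 rms 1.11
tester None [0.5347 0.1478 0.3317 0.1221 0.1202] yaw 19.0 rms 1.09
[[-0.8, 0.4], [-1.0, -0.9], [0.5, 0.2], [-1.3, -0.5], [-0.8, -1.1], [0.2, -0.1], [-2.0, -0.2], [1.5, -2.2], [1.3, -0.7], [-0.1, 1.6], [-1.2, -0.2], [-1.1, -1.0], [-0.0, -0.7], [-0.6, 0.6], [-1.9, -2.1]]
rack top [ 0.5005 -0.2887 -0.2629] yaw -15.1 rms 0.62
rack scene [ 0.5018 -0.2856 -0.2454] yaw -14.1 rms 0.69
rack None [ 0.5009 -0.2874 -0.2561] yaw -14.7 rms 0.81
[[-0.6, -0.7], [-1.1, 0.8], [-0.8, -0.8], [0.5, 0.3], [0.1, -0.1], [-1.4, -1.9], [0.4, -0.2], [-0.7, -0.2]]
cell scene [ 0.5402 -0.2987 -0.245 ] yaw -14.0 rms 0.44
cell None [ 0.5402 -0.2987 -0.245 ] yaw -14.0 rms 0.44
[[-0.9, 0.0], [0.4, -0.6], [-0.1, 0.2], [0.4, 0.3]]
(466, 236) [ 0.54  -0.384  0.05 ]
(463, 274) [ 0.44  -0.374  0.05 ]
(402, 210) [ 0.606 -0.215  0.05 ]
(440, 222) [ 0.586 -0.331  0.   ]
```

```bash
python3 -m creep '[[[0.02,-0.05,0.006],[0,0,0],0.75],[[0.024,-0.052,0.006],[0,0,0],0.75],[[0.024,-0.052,0.006],[0,0,0],0.75],[[0.024,-0.052,0.006],[0,0,0],0.75],[[0.024,-0.052,0],[0,0,0],0.75],[[0.024,-0.052,0],[0,0,0],0.75],[[0.024,-0.052,0],[0,0,0],0.75],[[0.024,-0.052,0],[0,0,0],0.75]]' 22 && python3 -m creep '[[[0.024,-0.052,0],[0,0,0],0.75],[[0.024,-0.052,0],[0,0,0],0.75],[[0.024,-0.052,0],[0,0,0],0.75],[[0.024,-0.052,0],[0,0,0],0.75],[[0.024,-0.052,0],[0,0,0],0.75],[[0.02,-0.045,0],[0,0,0],0.75],[[0.01,-0.03,0],[0,0,0],0.75],[[0,0,0],[0,0,0],0.75]]'
```

```text
t: 1.15
position: [0.3462, 0.1031, 0.2357]
tool_rot: [[-0.962, 0.274, 0.003], [0.274, 0.962, -0.002], [-0.003, -0.001, -1.0]]
ft_force: [0.8, 1.1, -0.1]
opening: 0.0639
t: 2.15
position: [0.4994, -0.2481, 0.234]
tool_rot: [[-0.959, 0.282, 0.004], [0.282, 0.959, -0.0], [-0.004, 0.001, -1.0]]
ft_force: [-0.2, 0.6, -0.5]
opening: 0.064
```

```bash
python3 -m creep '[[[0.014,-0.017,0],[0,0,0.016],0.75],[[0.014,-0.017,0],[0,0,0.016],0.75],[[0.013,-0.016,0],[0,0,0],0.75],[[0,0,0],[0,0,0],0.75],[[0,0,0],[0,0,0],0.75],[[0,0,0],[0,0,0],0.75],[[0,0,0],[0,0,0],0.75],[[0,0,0],[0,0,0],0.75]]'
python3 - <<'E'
from plant import env,vision
from h import *
import pickle
d={n:vision.get_image(n) for n in("wrist","top")};pickle.dump(d,open("d1.pkl","wb"))
w=d["wrist"];print((-w["R"].T@w["t"]).round(3))
im=w["img"][:,:,::-1].copy()
z=.098;P=place((.540,-.298,-.25),[(.012,-.02,z),(-.012,-.02,z),(-.012,.02,z),(.012,.02,z)]);u=proj(w,P);print(u.round(0).tolist())
x,y=np.clip((u.mean(0)-[75,65]).astype(int),0,[490,350])
c=cv2.resize(im[y:y+130,x:x+150],None,fx=4,fy=4,interpolation=cv2.INTER_CUBIC)
for i in range(0,150,10):cv2.putText(c,str(x+i),(i*4,10),0,.35,(0,255,255));cv2.line(c,(i*4,12),(i*4,17),(0,255,255))
for i in range(10,130,10):cv2.putText(c,str(y+i),(0,i*4+4),0,.35,(0,255,255))
for p in u:cv2.circle(c,tuple(int(v) for v in (p-[x,y])*4),3,(0,0,255),1)
cv2.imwrite("pics/w1.png",c)
E
```

```text
t: 3.15
position: [0.538, -0.2921, 0.2333]
tool_rot: [[-0.969, 0.246, -0.0], [0.246, 0.969, 0.005], [0.002, 0.005, -1.0]]
ft_force: [0.5, -0.3, 0.5]
opening: 0.0639
[ 0.471 -0.275  0.394]
[[294.0, 240.0], [293.0, 214.0], [339.0, 214.0], [339.0, 240.0]]
```

View pics/w1.png

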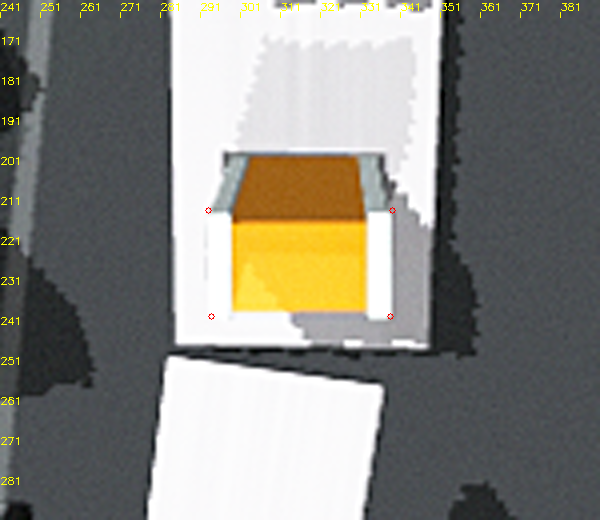

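The predicted corners (293,214)–(339,240) match the wrist image to under 1 px, so cell = (0.540,-0.298), yaw -14.3°, and the jaws are already parallel to it. I descend now.

```bash
python3 -m creep '[[[0.002,-0.006,0],[0,0,0],0.75],[[0,0,-0.03],[0,0,0],0.75],[[0,0,-0.03],[0,0,0],0.75],[[0,0,-0.03],[0,0,0],0.75],[[0,0,-0.03],[0,0,0],0.75],[[0,0,-0.02],[0,0,0],0.75],[[0,0,0],[0,0,0],0.75],[[0,0,0],[0,0,0],0.75]]'
```

```text
t: 4.25
position: [0.5418, -0.3025, 0.0906]
tool_rot: [[-0.969, 0.248, 0.003], [0.248, 0.969, 0.002], [-0.003, 0.003, -1.0]]
ft_force: [0.8, 0.3, -0.8]
opening: 0.0642
```

```bash
python3 -m creep '[[[-0.002,0.0045,0],[0,0,0],0.75],[[0,0,0],[0,0,0],0.75],[[0,0,-0.01],[0,0,0],0.75],[[0,0,-0.01],[0,0,0],0.75],[[0,0,-0.01],[0,0,0],0.75],[[0,0,0],[0,0,0],0.75],[[0,0,0],[0,0,0],0.75],[[0,0,0],[0,0,0],0.75]]'
```

```text
t: 5.25
position: [0.5409, -0.2986, 0.0607]
tool_rot: [[-0.969, 0.248, 0.006], [0.248, 0.969, -0.0], [-0.006, 0.001, -1.0]]
ft_force: [0.1, 0.1, 0.3]
opening: 0.064
```

```bash
python3 -m creep '[[[-0.001,0,0],[0,0,0],0.65],[[0,0,0],[0,0,0],0.58],[[0,0,0],[0,0,0],0.53],[[0,0,0],[0,0,0],0.5],[[0,0,0],[0,0,0],0.47],[[0,0,0],[0,0,0],0.44],[[0,0,0],[0,0,0],0.4],[[0,0,0],[0,0,0],0.35]]' 22 && python3 -m creep '[[[0,0,0],[0,0,0],0.2],[[0,0,0],[0,0,0],0.2],[[0,0,0],[0,0,0],0.2],[[0,0,0.005],[0,0,0],0.2],[[0,0,0.005],[0,0,0],0.2],[[0,0,0.01],[0,0,0],0.2],[[0,0,0.02],[0,0,0],0.2],[[0,0,0],[0,0,0],0.2]]'
```

```text
t: 6.25
position: [0.5404, -0.2993, 0.0617]
tool_rot: [[-0.969, 0.248, 0.007], [0.248, 0.969, -0.001], [-0.008, 0.0, -1.0]]
ft_force: [-0.5, -0.1, 0.2]
opening: 0.0395
t: 7.25
position: [0.54, -0.2986, 0.1035]
tool_rot: [[-0.969, 0.248, 0.007], [0.248, 0.969, -0.0], [-0.007, 0.001, -1.0]]
ft_force: [-0.1, -0.6, -1.7]
opening: 0.0394
```

```bash
python3 -m creep '[[[0,0,0.02],[0,0,0],0.2],[[0,0,0.03],[0,0,0],0.2],[[0,0,0.03],[0,0,0],0.2],[[0,0.01,0.03],[0,0,0],0.2],[[0,0.025,0.01],[0,0,-0.05],0.2],[[0,0.035,0],[0,0,-0.08],0.2],[[0,0.035,0],[0,0,-0.08],0.2],[[0,0.035,0],[0,0,-0.08],0.2]]' && python3 -m creep '[[[0,0.035,0],[0,0,-0.09],0.2],[[0,0.035,0],[0,0,-0.09],0.2],[[0,0.035,0],[0,0,-0.09],0.2],[[0,0.035,0],[0,0,-0.09],0.2],[[0,0.035,0],[0,0,-0.09],0.2],[[0,0.035,0],[0,0,-0.09],0.2],[[0,0.03,0],[0,0,-0.05],0.2],[[0,0,0],[0,0,0],0.2]]'
```

```text
t: 8.25
position: [0.5375, -0.156, 0.2227]
tool_rot: [[-0.85, 0.527, 0.004], [0.527, 0.85, 0.002], [-0.002, 0.004, -1.0]]
ft_force: [-0.1, 0.3, -0.9]
opening: 0.0396
t: 9.25
position: [0.5342, 0.0945, 0.2185]
tool_rot: [[-0.397, 0.918, 0.0], [0.918, 0.397, 0.001], [0.001, 0.001, -1.0]]
ft_force: [0.0, -0.8, -2.7]
opening: 0.039
```

```bash
python3 -m creep '[[[0,0.02,0],[0,0,-0.04],0.2],[[0,0.02,0],[0,0,-0.035],0.2],[[0,0.01,0],[0,0,0],0.2],[[0,0.002,0],[0,0,0],0.2],[[0,0,0],[0,0,0],0.2],[[0,0,0],[0,0,0],0.2],[[0,0,0],[0,0,0],0.2],[[0,0,0],[0,0,0],0.2]]'
python3 - <<'E'
from plant import env,vision
from h import *
import pickle
d={n:vision.get_image(n) for n in("wrist","scene")};pickle.dump(d,open("d2.pkl","wb"))
p=env.sense()["position"];print(p)
c=np.zeros((600,800,3),np.uint8)
def crop(n,x,y,w,h,s):
    c=cv2.resize(d[n]["img"][y:y+h,x:x+w,::-1],None,fx=s,fy=s,interpolation=cv2.INTER_CUBIC)
    for i in range(0,w,10):cv2.line(c,(i*s,0),(i*s,5),(0,0,255));(i%20==0) and cv2.putText(c,str(x+i),(i*s,14),0,.35,(0,0,255))
    for i in range(10,h,10):cv2.line(c,(0,i*s),(5,i*s),(0,0,255));(i%20==0) and cv2.putText(c,str(y+i),(6,i*s+4),0,.35,(0,0,255))
    return c
u=proj(d["scene"],[p])[0].astype(int);print(u)
c[:,:320]=crop("scene",u[0]-40,u[1]-60,80,150,4)
w=crop("wrist",80,0,480,480,1);c[:480,320:]=w
t=.33;z=.105;T=proj(d["wrist"],place((.535,.148,t),[(.05,.035,z),(-.05,.035,z),(-.05,-.035,z),(.05,-.035,z)]));print(T.round(0).tolist())
for q in T:cv2.circle(c,(int(q[0])+240,int(q[1])),3,(0,0,255),1)
cv2.imwrite("pics/w2.png",c)
E
```

```text
t: 10.25
position: [0.5338, 0.1431, 0.2169]
tool_rot: [[-0.323, 0.946, -0.002], [0.946, 0.323, -0.002], [-0.001, -0.002, -1.0]]
ft_force: [0.4, -0.1, -1.3]
opening: 0.0397
[0.53384151 0.14322818 0.21694211]
[373 234]
[[391.0, 181.0], [263.0, 181.0], [268.0, 266.0], [387.0, 265.0]]
```

View pics/w2.png

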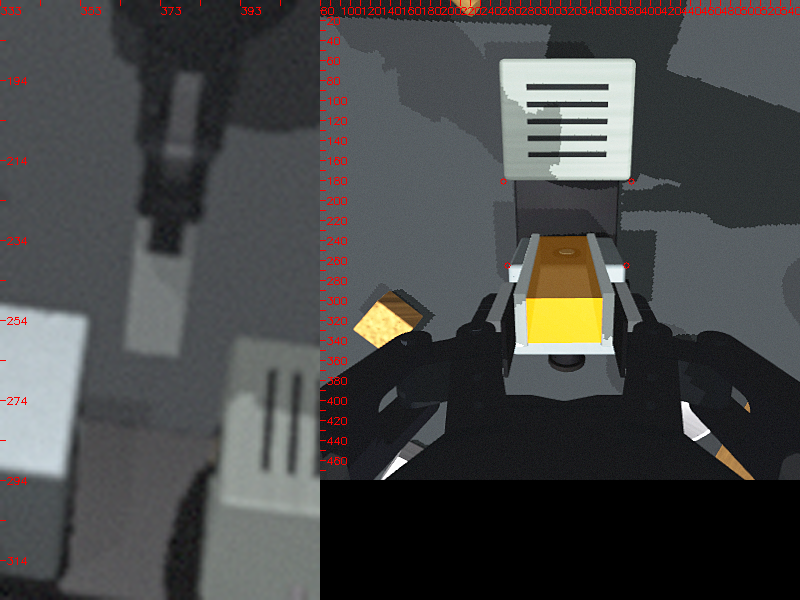

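Run:
```python
from h import *
import pickle
d=pickle.load(open("d2.pkl","rb"))
p=np.array([.53384,.14323,.21694]);yaw=np.arctan2(.323,.946)
zb=p[2]-.0535
L=[(.02,-.012,zb),(.02,.012,zb)]
print("scene pred",proj(d["scene"],place((p[0],p[1],yaw),L)).round(1).tolist(),"seen (364.5,260.7),(377.7,262.7)")
print("1mm z:",proj(d["scene"],[[p[0],p[1],zb],[p[0],p[1],zb+.01]]).round(1).tolist())
zt=zb+.09
print("wrist top",proj(d["wrist"],place((p[0],p[1],yaw),[(-.02,.012,zt),(.02,.012,zt),(.02,-.012,zt),(-.02,-.012,zt)])).round(1).tolist(),"seen cols 275,378 rows 297,343")
print("wrist bot",proj(d["wrist"],place((p[0],p[1],yaw),[(-.02,.012,zb),(.02,.012,zb)])).round(1).tolist())
c,s=np.cos(.332),np.sin(.332)
e=np.array([.5355-p[0],.148-p[1]]);print("tester rel in tester axes",c*e[0]+s*e[1],-s*e[0]+c*e[1])
```

```text
scene pred [[363.4, 261.5], [376.8, 263.3]] seen (364.5,260.7),(377.7,262.7)
1mm z: [[371.2, 253.9], [371.7, 250.3]]
wrist top [[272.5, 293.9], [374.9, 293.9], [372.5, 347.6], [275.0, 347.6]] seen cols 275,378 rows 297,343
wrist bot [[292.7, 234.2], [355.1, 234.2]]
tester rel in tester axes 0.0031240587192750214 0.003968470375159888
```

The scene and wrist views agree with the estimates to 1–3 mm. The cell hangs straight, parallel to the tester axes, and is about 3–4 mm short of the gap centre. I correct that, then descend.

```bash
python3 -m creep '[[[0.0015,0.004,0],[0,0,0],0.2],[[0,0,0],[0,0,0],0.2],[[0,0,-0.01],[0,0,0],0.2],[[0,0,-0.02],[0,0,0],0.2],[[0,0,-0.02],[0,0,0],0.2],[[0,0,-0.01],[0,0,0],0.2],[[0,0,0],[0,0,0],0.2],[[0,0,0],[0,0,0],0.2]]'
```

```text
t: 11.35
position: [0.5352, 0.1477, 0.1538]
tool_rot: [[-0.324, 0.946, -0.002], [0.946, 0.324, -0.002], [-0.001, -0.002, -1.0]]
ft_force: [-0.9, -1.0, -1.9]
opening: 0.0391
```

```bash
python3 -m creep '[[[0,0,-0.01],[0,0,0],0.2],[[0,0,-0.015],[0,0,0],0.2],[[0,0,-0.015],[0,0,0],0.2],[[0,0,-0.015],[0,0,0],0.2],[[0,0,-0.01],[0,0,0],0.2],[[0,0,-0.003],[0,0,0],0.2],[[0,0,0],[0,0,0],0.2],[[0,0,0],[0,0,0],0.2]]'
python3 - <<'E'
from plant import env,vision
from h import *
import pickle
d={n:vision.get_image(n) for n in("wrist","scene","top")};pickle.dump(d,open("d3.pkl","wb"))
s=env.sense();p=s["position"];R=s["tool_rot"];print(p,s["ft_force"],s["opening"]);yaw=np.arctan2(R[1][1],R[0][1])
im=d["scene"]["img"][:,:,::-1]
def draw(n,P,x,y,w,h,k):
    c=cv2.resize(d[n]["img"][y:y+h,x:x+w,::-1],None,fx=k,fy=k,interpolation=cv2.INTER_CUBIC)
    for q in proj(d[n],P):cv2.circle(c,tuple(int(v) for v in (q+.5-[x,y])*k),4,(0,0,255),1)
    return c
zb=p[2]-.0525;z=.105
B=place((p[0],p[1],yaw),[(.02,-.012,zb),(.02,.012,zb),(.02,-.012,zb+.09),(.02,.012,zb+.09),(-.02,-.012,zb+.09),(-.02,.012,zb+.09)])
T=place((.5355,.148,.332),[(sx*.05,sy*.035,z) for sx in(1,-1) for sy in(1,-1)])
c=np.zeros((600,800,3),np.uint8)
c[:500,:400]=draw("scene",np.r_[B,T],325,225,80,100,5)
c[:480,400:]=draw("wrist",np.r_[B,T],200,120,200,240,2)
cv2.imwrite("pics/w3.png",c)
E
```

```text
t: 12.35
position: [0.5356, 0.1477, 0.0816]
tool_rot: [[-0.324, 0.946, -0.001], [0.946, 0.324, -0.002], [-0.002, -0.001, -1.0]]
ft_force: [0.2, -0.6, -1.5]
opening: 0.0394
[0.53566108 0.14776189 0.08168305] [-0.20047352  0.26452764 -1.27057385] 0.039505218483440546
```

View pics/w3.png

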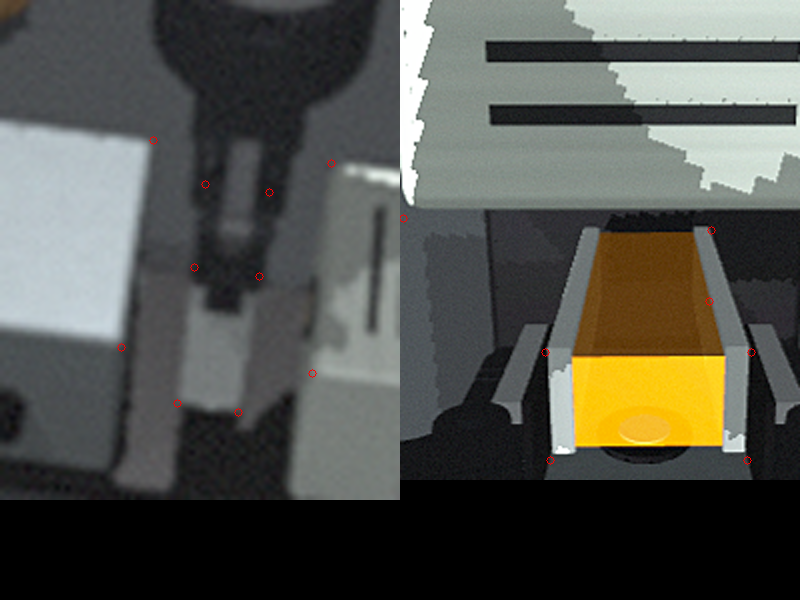

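The cell hangs in mid-gap. Its bottom corners in the scene view, about (361,306) and (373,307), lie within 1 px of the prediction for an underside 29 mm above the counter. In the wrist view the amber top (width 76 px = 30 mm) fits the predicted height and centring to about 2 mm, so there was no slip. I hold it still, check, then hand in.

```bash
python3 -m creep '[[[0,0,0],[0,0,0],0.2],[[0,0,0],[0,0,0],0.2],[[0,0,0],[0,0,0],0.2],[[0,0,0],[0,0,0],0.2],[[0,0,0],[0,0,0],0.2],[[0,0,0],[0,0,0],0.2],[[0,0,0],[0,0,0],0.2],[[0,0,0],[0,0,0],0.2]]'
python3 - <<'E'
from plant import env,vision,job_done
import numpy as np,pickle,cv2
a=pickle.load(open("d0.pkl","rb"))["top"]["img"];b=vision.get_image("top")["img"]
# bystanders: brush,spatula,roller,bowl,shaker,mug,block,short cell
for n,(u,v) in dict(brush=(190,322),spatula=(455,170),roller=(153,225),bowl=(331,165),shaker=(391,158),mug=(455,338),block=(339,294),short=(427,264)).items():
    A,B=[cv2.cvtColor(i,6+1) if 0 else cv2.cvtColor(i,cv2.COLOR_RGB2GRAY)[v-22:v+22,u-22:u+22].astype(np.float32) for i in(a,b)]
    print(n,np.round(cv2.phaseCorrelate(A,B)[0],1))
s=env.sense();print(s["t"],s["position"],s["ft_force"],s["opening"],np.abs(s["dq"]).max())
job_done()
E
```

```text
t: 13.5
position: [0.5361, 0.1478, 0.0823]
tool_rot: [[-0.324, 0.946, 0.001], [0.946, 0.324, -0.002], [-0.002, 0.0, -1.0]]
ft_force: [0.3, -0.2, -2.0]
opening: 0.0397
brush [-0.7  1.4]
spatula [0.5 0.5]
roller [0.4 0.8]
bowl [0.5 0.5]
shaker [0.5 0.5]
mug [0.5 0.5]
block [0.5 0.5]
short [0.5 0.5]
13.55 [0.53606146 0.1478413  0.08227019] [-0.85599468 -0.05487712 -1.10393024] 0.03941724296002749 0.10045649662216133
the job is handed in; nothing more can be done
```

I took the tall check cell from the rack's far socket by its frosted faces at 22 N. I carried it over to the tester and handed the job in with the cell still held in the gap, at about 13.6 s. No verdict was reported.

**Last checks:**
- **Position:** the tool was within about 1 mm of the estimated gap centre, and the jaws were square to the tester to about 0.2°. The window centre is about 75 mm above the counter, give or take 2 mm.
- **Hold:** the finger opening stayed at 39.4–39.7 mm and the arm was still. The wrist force was just the cell's weight, with no sign of a bump.
- **Bystanders:** seven of the eight, including the short cell, read an image shift of no more than 1 px (about 3 mm). The brush read about 1.6 px (about 4 mm), which I put down to the arm's changed shadow, since nothing went near it.

**Disagreements:** the wrist and scene views differed by 1–2 mm on the cell and tester. The lamp house also looked about 4% wider than expected in the wrist view before the descent. I took the small offsets as calibration error; I did not explain the width.

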